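# Set up an engine cylinder on spaced supports for port work

## Robot

A 6-joint arm with a two-finger parallel gripper is mounted at the origin on the work surface. World frame = base frame: x ahead of the robot, y to its left, z up, the work surface at z = 0. Lengths are in mm, angles in rad, forces in N, time in s.
With the tool pointing down it reaches from about 350 to 975 mm from the base axis. Payload 7.1 kg.
Tool frame: the origin (TCP) lies midway between the tips of the shut fingers; the grasp point (between the pads) lies ctrl.grip_point_offset behind it (ctrl.grip_point_offset is the distance from the TCP to the grasp point, in mm); z points along the fingers, y is the line along which they close (so a half turn about z gives the same grasp; the last joint's range is limited). The gripper opens to 88 mm and grips with 3 to 60 N. Pads are 20 mm wide; open, the fingers measure 115 mm over their backs; the gripper's body (75 mm by 178 mm) begins 61 mm behind the grasp point.
Start: joints at [1.125, 0.423, 1.63, -0, 1.089, -0.019], TCP at [258.693, 568.931, 222.675] pointing down, gripper open.
Joint ranges: [-3, 3], [-0.9, 2.11], [0.09, 2.58], [-1.31, 4.45], [0.11, 2.69], [-2.54, 2.54]. Speed limits (rad/s): [2.39, 2.39, 3.01, 3.14, 3.14, 3.14].

## Interface

Orientations are given as a rotation vector (axis times angle).
In Python, from workcell import ctrl gives the robot as it stands.
- The arm moves only by the tool apply_moves, never from a script. Its argument "targets" is a list of rows, each an object of numbers: "tx", "ty", "tz": the shift along the world's x, y, z in m; "spin": the turn about the world's z in degrees. In form: [{"tx": .., "ty": .., "tz": .., "spin": ..}, ...]. A call has exactly 8 rows; each row is the pose to reach, as a shift and turn from the pose commanded when the call began; what a row does not reach only later rows make up. A row lasts 1/10 s, in which the tool goes at most 50 mm and 8.59 degrees, less where a joint would pass 70% of its speed; a pose out of reach is approached as far as the arm can. A call with a gripper value outside its range is refused whole. "gripper" is the closure, from -1 (fully open) to 1 (shut), set as the call begins (left out, the last holds). The fingers move at their own pace and stop on an object; the grip force is fixed at half the most. Time passes only in rows, so rows that repeat a pose let the fingers close, or fill a call up. It gives the time, the measured TCP pose, the force, the opening and the grip force at its end, in the units of the state.
- ctrl.get_obs(): the state, without advancing time (a new reading comes with each control period).
- ctrl.get_image(name): name is "side" or "top" or "wrist"; returns the picture (400x640x3 uint8, red, green, blue); there is no depth.
- ctrl.get_calibration(name): a dict with "fov_y" (degrees; the focal length in pixels is half the picture's height over the tangent of half this angle, whatever the lens; pixels are square), "cx", "cy" (the principal point, pixels), "rvec" (rotation vector, rad) and "tvec" (3), from world to camera coordinates, as OpenCV has them. Camera axes: x right, y down, z forward; pixel columns grow to the right and rows downward; lengths in mm; the calibration is good to about 2 mm. A picture is of the moment at which its call begins: read the wrist's pose just before it. get_calibration takes no time and is no camera call; for the wrist camera it gives the pose at the moment of the call.
- ctrl.close_job(): hands the job in; it is judged then, once.
Trained networks look in the newest picture that a camera, given by its name, has taken for a name from the list of things; names that differ only in an ending like _2 or _b are one class to them, and where a whole thing is asked for, a point or a joint stands for the part that bears it (a point fixed in the world has none). Each returns a list of dicts, best first, with "score" (0 to 1); they miss things now and then, are a little off and sometimes report something else, mostly with a low value. They report only what shows in the picture. A call takes as long as a camera call. They do not tell look-alikes from the thing itself.
- ctrl.outline_of(name, camera): "pixels" (400x640 bool, what is visible of it) and "box" ([left, top, right, bottom] in pixels, round what is visible of it).
- ctrl.pinpoint(name, camera): "uv" ([column, row] in pixels: a listed point, or the origin of a listed thing).
The state is a dict: "t": time; "qpos": joint angles; "qvel": joint speeds; "joint_torque": joint torques, N m; "ee_pos": TCP position; "orientation": TCP orientation; "ft_force": force on the tool from outside, world axes, zero at the start; "moment": the same for the moment, N m; "width": finger opening in mm; "grasp_force": force on a finger pad.
Only numpy, scipy, OpenCV 4.12 (cv2) and the standard library are available. Lean on these libraries where they do the work, as an engineer would, in place of code of your own. Each camera call takes 0.05 s, during which the arm holds its last target. There are 200 camera calls.

## Task

Set the engine cylinder up for port work: first lay the aluminium spacer bar snugly against the free left side of the bolted wooden support, its ends level with the support's ends; then lay the loose support block of the same height snugly against the spacer's other side, also in line. Next set the finned barrel upright across both supports, square to them and centred over the gap, and last set the cylinder head on the barrel, outlines matching. Set the barrel and the head down gently, leave the taller block, the piston and the spark plug where they are, and let go of everything.

Things in the scene. Friction and masses are not known exactly. Their poses are not given: they have to be found in the camera images.
- fixed_support: Wooden support block bolted to the bench, 64 long (x) x 32 wide (y) x 35 mm tall; it cannot move. A dark steel angle bracket with two bolts holds its right side (-y), reaching 30 mm out from the wood and 26 mm up; its left side (+y, towards the robot's left) is free. Origin: centre of the underside; z up. It is turned at most 20 degrees from square to the robot.
- loose_support: Loose wooden support block of the same size as the fixed one, 64 (x) x 32 (y) x 35 mm tall, 50 g, no bracket. Origin: centre of the underside; z up. Starts upright, turned at most 30 degrees from square to the robot.
- spacer_bar: Loose aluminium flat bar, 64 (x) x 40 (y) x 18 mm tall, two small dark hole marks on top, 125 g: the spacer that sets the gap between the supports. Origin: centre of the underside; z up. Starts upright, turned at most 30 degrees from square to the robot.
- barrel: Loose finned aluminium engine cylinder barrel, 64 (x) x 88 (y) x 56 mm tall, about 0.45 kg, an open round bore 34 mm wide down through its middle, flat top and underside, horizontal fins; its upright 64 mm faces (x) can be gripped at any height. Origin: centre of the underside; z up. Starts upright, turned at most 30 degrees from square to the robot.
- head: Loose aluminium cylinder head, 64 (x) x 88 (y) x 34 mm tall, about 0.3 kg: a 10 mm plate carrying six upright fins along x and a round plug boss in the middle, flat underside. It can be gripped across x (64 mm), on the fin ends. Outline as the barrel. Origin: centre of the underside; z up. Starts upright, turned at most 30 degrees from square to the robot.
- tall_block: Bystander, not part of the set-up: a loose wooden block 64 (x) x 32 (y) like the supports but 60 mm tall. Origin: centre of the underside; z up. 
- piston: Bystander: a bare steel-grey piston, 38 mm across and 43 mm tall, standing crown up. Origin: centre of the underside; z up. 
- spark_plug: Bystander: a spark plug lying on the bench, about 72 mm long and 20 mm high, near the far edge of the work. Origin on the bench under its middle; x along the plug.
Things that resemble listed ones, but are neither listed nor needed, are in the scene too. What is shaped like the barrel but red or yellow is not meant. What is shaped like the head but red is not meant.

How it is judged (in metres and radians):
On the way, in this order (a step that is already met when the one before it is completed fails the run):
1. the spacer bar lies flat against the fixed support's left side, released (y of spacer_bar in the frame of fixed_support between 0.032 and 0.044 m and x of spacer_bar in the frame of fixed_support between -0.01 and 0.01 m and z of spacer_bar in the frame of fixed_support between -0.003 and 0.003 m and angle between the x axis of spacer_bar and the x axis of fixed_support, either way round below 0.15 rad and angle between spacer_bar's own z axis and vertical below 0.06 rad and contact force between the fingers and spacer_bar below 0.2 N), for 0.2 s.
2. the loose support stands against the spacer's other side, released (y of spacer_bar in the frame of fixed_support between 0.032 and 0.044 m and x of spacer_bar in the frame of fixed_support between -0.01 and 0.01 m and z of spacer_bar in the frame of fixed_support between -0.003 and 0.003 m and angle between the x axis of each of spacer_bar, loose_support and the x axis of fixed_support, either way round below 0.15 rad and angle between each of spacer_bar, loose_support's own z axis and vertical below 0.06 rad and y of loose_support in the frame of fixed_support between 0.066 and 0.088 m and horizontal distance between loose_support and spacer_bar between 0.032 and 0.046 m and x of loose_support in the frame of fixed_support between -0.01 and 0.01 m and z of loose_support in the frame of fixed_support between -0.003 and 0.003 m and contact force between the fingers and loose_support below 0.2 N), for 0.2 s.
3. the barrel stands across both supports, centred over the gap, released (y of spacer_bar in the frame of fixed_support between 0.032 and 0.044 m and x of spacer_bar in the frame of fixed_support between -0.01 and 0.01 m and z of spacer_bar in the frame of fixed_support between -0.003 and 0.003 m and angle between the x axis of each of spacer_bar, loose_support, barrel and the x axis of fixed_support, either way round below 0.15 rad and angle between each of spacer_bar, loose_support, barrel's own z axis and vertical below 0.06 rad and y of loose_support in the frame of fixed_support between 0.066 and 0.088 m and horizontal distance between loose_support and spacer_bar between 0.032 and 0.046 m and x of loose_support in the frame of fixed_support between -0.01 and 0.01 m and z of loose_support in the frame of fixed_support between -0.003 and 0.003 m and horizontal distance between barrel and spacer_bar below 0.01 m and z of barrel in the frame of fixed_support between 0.032 and 0.038 m and contact force between the fingers and barrel below 0.2 N), for 0.2 s.
4. the head lies on the barrel, released (y of spacer_bar in the frame of fixed_support between 0.032 and 0.044 m and x of spacer_bar in the frame of fixed_support between -0.01 and 0.01 m and z of spacer_bar in the frame of fixed_support between -0.003 and 0.003 m and angle between the x axis of each of spacer_bar, loose_support, barrel and the x axis of fixed_support, either way round below 0.15 rad and angle between each of spacer_bar, loose_support, barrel, head's own z axis and vertical below 0.06 rad and y of loose_support in the frame of fixed_support between 0.066 and 0.088 m and horizontal distance between loose_support and spacer_bar between 0.032 and 0.046 m and x of loose_support in the frame of fixed_support between -0.01 and 0.01 m and z of loose_support in the frame of fixed_support between -0.003 and 0.003 m and horizontal distance between barrel and spacer_bar below 0.01 m and z of barrel in the frame of fixed_support between 0.032 and 0.038 m and horizontal distance between head and barrel below 0.008 m and z of head in the frame of fixed_support between 0.087 and 0.095 m and angle between the x axis of head and the x axis of barrel, either way round below 0.15 rad and contact force between the fingers and head below 0.2 N), for 0.2 s.
At the end, for the whole second after the job is handed in: Spacer left of the fixed support, loose support beyond it: gaps under 8 mm, ends level within 10 mm. Barrel on both supports within 10 mm of over the spacer's middle; head on barrel within 8 mm. All square within 0.15 rad (half turns alike), flat within 0.06, released, at rest (all of step 4 and linear speed of each of spacer_bar, loose_support, barrel, head below 0.02 m/s and angular speed of each of spacer_bar, loose_support, barrel, head below 0.2 rad/s and contact force between the fingers and spacer_bar below 0.2 N and contact force between the fingers and loose_support below 0.2 N and contact force between the fingers and barrel below 0.2 N); the robot touches nothing.
It fails at once if the tall block is moved by more than 25 mm (distance of tall_block from where it was at the start of the episode above 0.025 m).
It fails at once if the piston is moved by more than 25 mm (distance of piston from where it was at the start of the episode above 0.025 m).
It fails at once if the spark plug is moved by more than 25 mm (distance of spark_plug from where it was at the start of the episode above 0.025 m).
It fails at once if the barrel is dropped or slammed onto a support (over 80 N) (contact force between barrel and loose_support above 80 N or contact force between barrel and fixed_support above 80 N).
It fails at once if the head is dropped or slammed onto the barrel (over 80 N) (contact force between head and barrel above 80 N).
It also fails if it takes over 99 s, if anything falls off the work surface, if the arm or the gripper's body presses on something with over 40 N, if the wrist force passes 120 N, or if a joint passes its speed limit or range.

## Working session

There is one attempt and no reset: what is moved stays moved. The work goes in short steps, Python scripts to look and compute and a tool call to move; the robot and the scene stay as the last step left them, time stands still between calls to the robot, and variables do not carry over. Pictures are saved under pics/ and viewed, at most 14 in all, crops included, and the job is handed in when it is done.

Besides the shell and the picture viewer there is one more tool, called after "Emit:" as name([rows], argument=value, ...), one row to a line, values as JSON. apply_moves: Moves the arm, as the interface text tells. Its arguments: {"type":"object","properties":{"targets":{"type":"array"},"gripper":{"type":"number"}},"required":["targets"]}

```bash
mkdir -p pics
cat > h.py <<'E'
import numpy as np, cv2
from workcell import ctrl
def cal(n):
    c=ctrl.get_calibration(n); f=200/np.tan(np.radians(c["fov_y"])/2)
    K=np.array([[f,0,c["cx"]],[0,f,c["cy"]],[0,0,1.]])
    return K,cv2.Rodrigues(np.array(c["rvec"],float))[0],np.array(c["tvec"],float)
def back(n,uv,z,C=None):
    K,R,t=C or cal(n); uv=np.atleast_2d(uv).astype(float)
    d=(R.T@np.linalg.inv(K)@np.c_[uv,np.ones(len(uv))].T).T; o=-R.T@t
    return (o+d*((z-o[2])/d[:,2])[:,None])[:,:2]
def proj(n,P,C=None):
    K,R,t=C or cal(n); q=(K@(R@np.atleast_2d(P).T+t[:,None])).T
    return q[:,:2]/q[:,2:]
def snap(n,f):
    im=ctrl.get_image(n); cv2.imwrite("pics/"+f,im[:,:,::-1]); return im
E
python3 - <<'E'
from h import *
for n in("top","side"):
    snap(n,n+"0.png"); K,R,t=cal(n); print(n,K[0,0],-R.T@t,R[2])
    for o in "fixed_support loose_support spacer_bar barrel head tall_block piston spark_plug".split():
        for r in ctrl.pinpoint(o,n)[:4]: print(o,np.round(r["uv"]),round(r["score"],2),np.round(back(n,r["uv"],0)[0]))
o=ctrl.get_obs();print(o["t"],o["ee_pos"],o["orientation"],o["width"],ctrl.grip_point_offset)
E
```

```text
top 382.4299822204058 [ 450.89811692   -8.17772749 1041.18665534] [ 0.12460599 -0.0036141  -0.99219972]
fixed_support [358. 232.] 0.91 [ 490. -122.]
loose_support [414. 173.] 0.86 [ 650. -283.]
spacer_bar [207. 237.] 0.7 [487. 289.]
barrel [464. 285.] 0.95 [ 343. -397.]
barrel [485. 184.] 0.83 [ 614. -476.]
barrel [463. 231.] 0.56 [ 486. -406.]
head [155. 298.] 0.98 [330. 426.]
head [154. 238.] 0.64 [489. 431.]
tall_block [219. 187.] 0.74 [624. 258.]
piston [414. 232.] 0.77 [ 488. -273.]
spark_plug [276. 133.] 0.48 [772.  99.]
side 450.0197918998795 [ 242.81920345 -681.67480419  983.51379702] [ 0.26242203  0.56846794 -0.77973001]
fixed_support [318. 257.] 0.87 [ 483. -127.]
loose_support [406. 281.] 0.67 [ 649. -283.]
spacer_bar [265. 151.] 0.81 [496. 285.]
barrel [372. 357.] 0.91 [ 482. -410.]
barrel [311. 380.] 0.85 [ 341. -398.]
barrel [439. 356.] 0.78 [ 616. -472.]
head [204. 136.] 0.78 [348. 434.]
head [244. 124.] 0.58 [480. 432.]
tall_block [310. 139.] 0.92 [643. 276.]
piston [342. 307.] 0.82 [ 476. -276.]
spark_plug [374. 164.] 0.5 [773.  93.]
0.9 [258.70795431 568.91828339 222.67444731] [ 6.65406204e-01  3.07030649e+00 -1.36452346e-05] 88.11506112880109 18.700000000000003
```

View pics/top0.png

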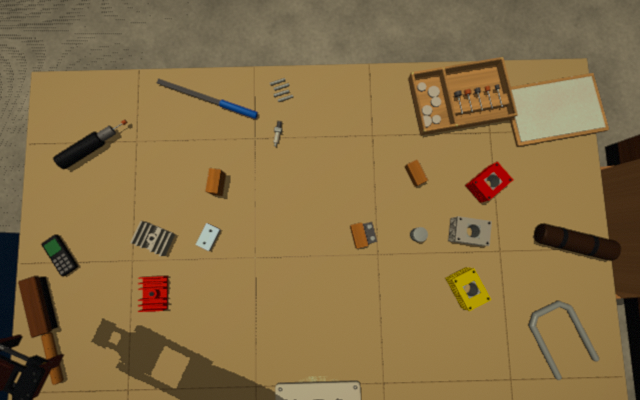

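View pics/side0.png

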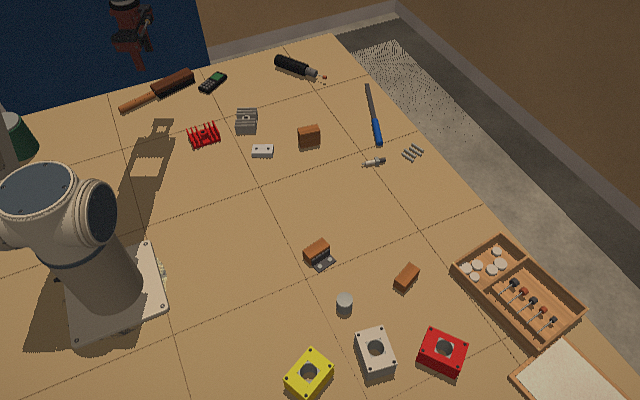

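The top picture shows three barrels: grey at (470,231), red at (489,182) and yellow at (468,288). Grey is meant, since red and yellow are excluded. There are two heads: grey/dark finned at (154,238) and red at (154,293), so grey again. There are two loose wood blocks. The one at (216,181) has the longer shadow and should be the tall block, which makes (416,173) the loose support.

```bash
cat >> h.py <<'E'
from scipy.optimize import minimize
DIM=dict(fixed_support=(64,32,35),loose_support=(64,32,35),spacer_bar=(64,40,18),barrel=(64,88,56),head=(64,88,34),tall_block=(64,32,60))
def corners(x,y,a,d,z0=0):
    c,s=np.cos(a),np.sin(a)
    return np.array([[x+c*u*d[0]/2-s*v*d[1]/2,y+s*u*d[0]/2+c*v*d[1]/2,z0+w*d[2]] for u in(-1,1) for v in(-1,1) for w in(0,1)])
def masks(name,cam,near=None,C=None):
    "outline nearest to world point near (mm, on z=0)"
    rs=ctrl.outline_of(name,cam)
    if near is None or not rs: return rs[0]["pixels"] if rs else None
    p=proj(cam,[[*near,DIM[name][2]/2]],C)[0]
    f=lambda r:np.hypot((r["box"][0]+r["box"][2])/2-p[0],(r["box"][1]+r["box"][3])/2-p[1])
    r=min(rs,key=f); return r["pixels"] if f(r)<60 else None
S=6
def fit(obs,d,x0,z0=0):
    "obs: list of (cam, mask, C)"
    D=[]
    for cam,m,C in obs:
        ys,xs=np.where(m); x1,y1=max(xs.min()-15,0),max(ys.min()-15,0); x2,y2=min(xs.max()+16,640),min(ys.max()+16,400)
        D.append((cam,C,x1,y1,cv2.resize(m[y1:y2,x1:x2].astype(np.uint8),None,fx=S,fy=S,interpolation=cv2.INTER_NEAREST)))
    def cost(p):
        L=0
        for cam,C,x1,y1,M in D:
            q=(proj(cam,corners(p[0],p[1],p[2]/50,d,z0),C)-[x1-.5,y1-.5])*S
            I=np.zeros_like(M); cv2.fillConvexPoly(I,cv2.convexHull((q*16).astype(np.int32)),1,shift=4)
            L+=1-(I&M).sum()/max((I|M).sum(),1)
        return L/len(D)
    best=None
    for a in x0[2] if np.ndim(x0[2]) else [x0[2]]:
        r=minimize(cost,[x0[0],x0[1],a*50],method="Nelder-Mead",options=dict(initial_simplex=[[x0[0],x0[1],a*50],[x0[0]+9,x0[1],a*50],[x0[0],x0[1]+9,a*50],[x0[0],x0[1],a*50+8]],xatol=.05,fatol=1e-4))
        if best is None or r.fun<best.fun: best=r
    return best.x[0],best.x[1],np.degrees(best.x[2]/50),best.fun
E
python3 - <<'E'
from h import *
near=dict(fixed_support=(487,-124),loose_support=(650,-283),spacer_bar=(491,287),barrel=(484,-408),head=(485,431),tall_block=(630,267))
ob={k:[] for k in near}
ims={}
for cam in("top","side"):
    ims[cam]=ctrl.get_image(cam); C=cal(cam)
    for k,n in near.items():
        m=masks(k,cam,n)
        if m is not None: ob[k].append((cam,m,C))
for k,n in near.items():
    for o in [ob[k]]+[[q] for q in ob[k]]:
        r=fit(o,DIM[k],(*n,[-.4,-.15,.15,.4])); print(k,[q[0] for q in o],np.round(r,2))
t=ims["top"]; cr=[cv2.resize(t[v-25:v+25,u-33:u+33],(264,200),interpolation=cv2.INTER_CUBIC) for u,v in((470,231),(154,238),(416,173),(216,181),(362,235),(207,237))]
cv2.imwrite("pics/crop.png",np.vstack([np.hstack(cr[:3]),np.hstack(cr[3:])])[:,:,::-1])
E
```

```text
fixed_support ['top', 'side'] [ 4.8278e+02 -1.2101e+02  1.2450e+01  3.9000e-01]
fixed_support ['top'] [ 4.8397e+02 -1.2206e+02  1.3430e+01  4.2000e-01]
fixed_support ['side'] [ 4.8208e+02 -1.2107e+02  8.2700e+00  3.5000e-01]
loose_support ['top', 'side'] [ 6.4634e+02 -2.8151e+02  2.4640e+01  9.0000e-02]
loose_support ['top'] [ 6.4684e+02 -2.8263e+02  2.3010e+01  7.0000e-02]
loose_support ['side'] [ 6.4617e+02 -2.8090e+02  2.4500e+01  7.0000e-02]
spacer_bar ['top', 'side'] [ 4.8892e+02  2.8394e+02 -2.6480e+01  9.0000e-02]
spacer_bar ['top'] [ 4.8986e+02  2.8351e+02 -2.7410e+01  8.0000e-02]
spacer_bar ['side'] [ 4.8781e+02  2.8445e+02 -2.6660e+01  7.0000e-02]
barrel ['top', 'side'] [ 4.8577e+02 -4.1069e+02 -9.0100e+00  9.0000e-02]
barrel ['top'] [ 4.8692e+02 -4.1036e+02 -7.9200e+00  1.0000e-01]
barrel ['side'] [ 4.8517e+02 -4.1098e+02 -9.3600e+00  7.0000e-02]
head ['top', 'side'] [488.97 429.9  -22.9    0.53]
head ['top'] [485.   431.   -22.92   1.  ]
head ['side'] [ 4.8897e+02  4.2990e+02 -2.2900e+01  6.0000e-02]
tall_block ['top', 'side'] [ 6.3351e+02  2.5833e+02 -9.1100e+00  6.0000e-02]
tall_block ['top'] [ 6.3377e+02  2.5816e+02 -9.6100e+00  5.0000e-02]
tall_block ['side'] [ 6.331e+02  2.592e+02 -6.850e+00  6.000e-02]
```

View pics/crop.png

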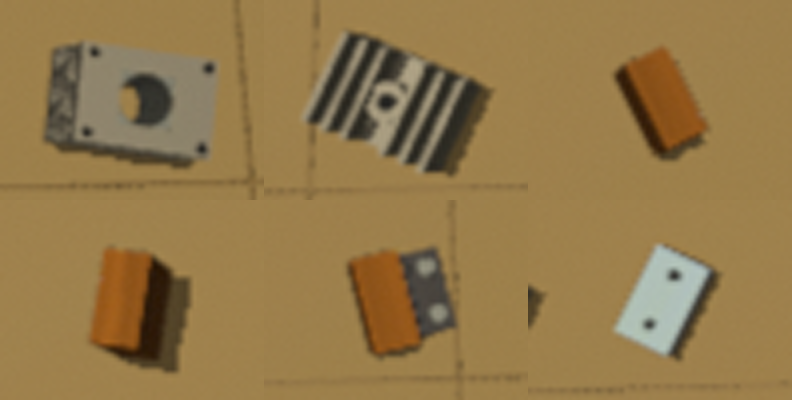

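The crop confirms the choices: grey barrel, grey finned head, low loose support and the tall block with the long shadow. I'm going to the spacer first.

Emit:
apply_moves([
  {"tx": 0.23, "ty": -0.285, "tz": 0.0, "spin": -68},
  {"tx": 0.23, "ty": -0.285, "tz": 0.0, "spin": -68},
  {"tx": 0.23, "ty": -0.285, "tz": 0.0, "spin": -68},
  {"tx": 0.23, "ty": -0.285, "tz": 0.0, "spin": -68},
  {"tx": 0.23, "ty": -0.285, "tz": 0.0, "spin": -68},
  {"tx": 0.23, "ty": -0.285, "tz": 0.0, "spin": -68},
  {"tx": 0.23, "ty": -0.285, "tz": 0.0, "spin": -68},
  {"tx": 0.23, "ty": -0.285, "tz": 0.0, "spin": -68},
], gripper=-1)

```text
t: 2.4
ee_pos: [491.1, 280.7, 222.9]
orientation: [2.278, 2.162, 0.001]
ft_force: [-0.1, 0.2, -0.5]
width: 87.9
grasp_force: 0.0
```

Emit:
apply_moves([
  {"spin": -24},
  {"spin": -24},
  {"spin": -24},
  {"spin": -24},
  {"spin": -24},
  {"spin": -24},
  {"spin": -24},
  {"spin": -24},
])

```text
validation failed for argument at $.ta...
```

```bash
cat >> h.py <<'E'
from scipy.spatial.transform import Rotation as Ro
def tool():
    o=ctrl.get_obs(); y=Ro.from_rotvec(o["orientation"]).as_matrix()[:,1]
    return np.array(o["ee_pos"]),np.degrees(np.arctan2(y[1],y[0])),o
def look(name,near,a0,cams=("wrist",),z0=0,pic=None):
    obs=[]
    for cam in cams:
        C=cal(cam); im=ctrl.get_image(cam)
        if pic and cam=="wrist": cv2.imwrite("pics/"+pic,im[:,:,::-1])
        m=masks(name,cam,near,C)
        if m is not None: obs.append((cam,m,C))
    for o in [obs]+([[q] for q in obs] if len(obs)>1 else []):
        r=fit(o,DIM[name],(*near,[np.radians(a0)+e for e in(-.1,.1)]),z0); print(name,[q[0] for q in o],np.round(r,2))
    p,yw,o=tool(); print("tcp",np.round(p,1),"yaw",round(yw,1),"t",o["t"],"w",round(o["width"],1),np.round(o["ft_force"],1))
    return r
E
python3 -c "
from h import *
look('spacer_bar',(489,284),-26.5,pic='w1.png')
K,R,t=cal('wrist');print(-R.T@t,R[2],K[0,0])"
```

```text
spacer_bar ['wrist'] [ 4.8859e+02  2.8394e+02 -2.6620e+01  3.0000e-02]
tcp [490.2 281.9 222.8] yaw -2.8 t 2.5 w 88.1 [-0.2  0.1  0.5]
[494.63841079 360.98041026 384.92255503] [-0.01395796 -0.28736888 -0.95771828] 347.2318961105361
```

View pics/w1.png

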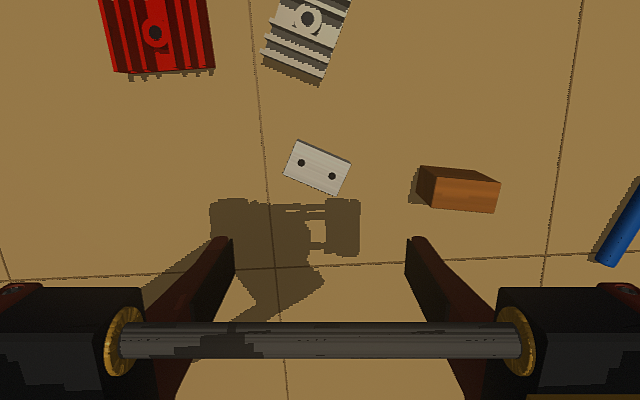

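The wrist picture shows the spacer at about (317,168), and its fit agrees with the earlier one. I'm descending on it.

Emit:
apply_moves([
  {"tx": 0, "ty": 0, "tz": -0.04, "spin": -8},
  {"tx": 0, "ty": 0, "tz": -0.08, "spin": -16},
  {"tx": 0, "ty": 0, "tz": -0.12, "spin": -24},
  {"tx": 0, "ty": 0, "tz": -0.16, "spin": -24},
  {"tx": 0, "ty": 0, "tz": -0.19, "spin": -24},
  {"tx": 0, "ty": 0, "tz": -0.21, "spin": -24},
  {"tx": 0, "ty": 0, "tz": -0.219, "spin": -24},
  {"tx": 0, "ty": 0, "tz": -0.219, "spin": -24},
], gripper=-1)

```text
t: 3.3
ee_pos: [487.6, 284.3, 2.7]
orientation: [-2.669, -1.657, 0.003]
ft_force: [0.2, -0.3, 0.4]
width: 88.0
grasp_force: 0.0
```

Emit:
apply_moves([
  {"tx": 0, "ty": 0, "tz": 0, "spin": 0},
  {"tx": 0, "ty": 0, "tz": 0, "spin": 0},
  {"tx": 0, "ty": 0, "tz": 0, "spin": 0},
  {"tx": 0, "ty": 0, "tz": 0, "spin": 0},
  {"tx": 0, "ty": 0, "tz": 0, "spin": 0},
  {"tx": 0, "ty": 0, "tz": 0, "spin": 0},
  {"tx": 0, "ty": 0, "tz": 0, "spin": 0},
  {"tx": 0, "ty": 0, "tz": 0, "spin": 0},
], gripper=1)

```text
t: 4.1
ee_pos: [489.3, 284.3, 4.7]
orientation: [-2.671, -1.654, -0.003]
ft_force: [-1.8, -1.0, 7.2]
width: 63.9
grasp_force: 30.0
```

Emit:
apply_moves([
  {"tx": 0, "ty": 0, "tz": 0.04, "spin": 0},
  {"tx": 0, "ty": 0, "tz": 0.08, "spin": 0},
  {"tx": 0, "ty": -0.03, "tz": 0.12, "spin": 6},
  {"tx": 0, "ty": -0.07, "tz": 0.15, "spin": 13},
  {"tx": 0, "ty": -0.11, "tz": 0.17, "spin": 19},
  {"tx": 0, "ty": -0.155, "tz": 0.19, "spin": 26},
  {"tx": 0, "ty": -0.2, "tz": 0.2, "spin": 32},
  {"tx": 0, "ty": -0.245, "tz": 0.2, "spin": 39},
])

```text
t: 4.9
ee_pos: [489.3, 37.3, 205.7]
orientation: [1.958, 2.453, 0.004]
ft_force: [0.7, 0.2, -0.3]
width: 64.0
grasp_force: 30.0
```

Emit:
apply_moves([
  {"tx": 0, "ty": -0.045, "tz": 0, "spin": 0},
  {"tx": 0, "ty": -0.09, "tz": 0, "spin": 0},
  {"tx": 0, "ty": -0.135, "tz": 0, "spin": 0},
  {"tx": 0, "ty": -0.17, "tz": 0, "spin": 0},
  {"tx": 0, "ty": -0.19, "tz": 0, "spin": 0},
  {"tx": 0, "ty": -0.2, "tz": 0, "spin": 0},
  {"tx": 0, "ty": -0.2, "tz": 0, "spin": 0},
  {"tx": 0, "ty": -0.2, "tz": 0, "spin": 0},
])

```text
t: 5.7
ee_pos: [488.4, -160.4, 203.6]
orientation: [-1.965, -2.451, -0.0]
ft_force: [0.2, 1.1, -1.8]
width: 64.0
grasp_force: 30.0
```

```bash
cat > fx.py <<'E'
from h import *
C=cal("wrist"); im=ctrl.get_image("wrist"); cv2.imwrite("pics/w2.png",im[:,:,::-1])
p,yw,o=tool(); print(p,yw,o["t"],o["width"],o["grasp_force"])
m=ctrl.outline_of("fixed_support","wrist")[0]["pixels"].astype(np.uint8)
print(m.sum(),C[1][2]); np.save("m.npy",m)
def draw(q,a):
    # wood box + bracket (30 out, 26 up upright approximated by the L: flat plate seen from above)
    I=np.zeros((400*S,640*S),np.uint8)
    for d,off in((DIM["fixed_support"],0),((64,30,4),-31),((64,4,26),-18)):
        c,s=np.cos(a),np.sin(a)
        P=proj("wrist",corners(q[0]-s*off,q[1]+c*off,a,d),C)
        cv2.fillConvexPoly(I,cv2.convexHull(((P+.5)*S*16).astype(np.int32)),1,shift=4)
    return I
hsv=cv2.cvtColor(im,cv2.COLOR_RGB2HSV)
r=fit([("wrist",m.astype(bool),C)],DIM["fixed_support"],(483,-121,[.2])); print(r)
M=cv2.resize(m,None,fx=S,fy=S,interpolation=cv2.INTER_NEAREST)
def cost(v):
    I=draw(v[:2],v[2]/50); return 1-(I&M).sum()/(I|M).sum()
r=minimize(cost,[483,-121,11],method="Nelder-Mead",options=dict(initial_simplex=[[483,-121,11],[490,-121,11],[483,-114,11],[483,-121,15]],xatol=.1,fatol=1e-4,maxfev=120))
print(r.x[:2],np.degrees(r.x[2]/50),r.fun)
v=im.copy()
q=proj("wrist",corners(*r.x[:2],r.x[2]/50,DIM["fixed_support"]),C)
cv2.polylines(v,[cv2.convexHull(q.astype(np.int32))],True,(255,0,0))
v[cv2.dilate(m,np.ones((3,3),np.uint8))-m>0]=(0,255,0)
cv2.imwrite("pics/w2b.png",cv2.resize(v[40:240,190:450],(780,600),interpolation=cv2.INTER_CUBIC)[:,:,::-1])
E
python3 fx.py
```

```text
[ 488.51836675 -160.04733771  203.59115749] 12.592977499052244 5.75 63.81013786728439 29.999575316905975
3723 [ 0.06152534 -0.28044384 -0.95789659]
(np.float64(482.5719428226042), np.float64(-119.88792884624911), np.float64(12.491013174900546), np.float64(0.34338173828775176))
[ 482.40414504 -119.5108636 ] 12.5179688472037 0.06105928229428892
```

View pics/w2b.png

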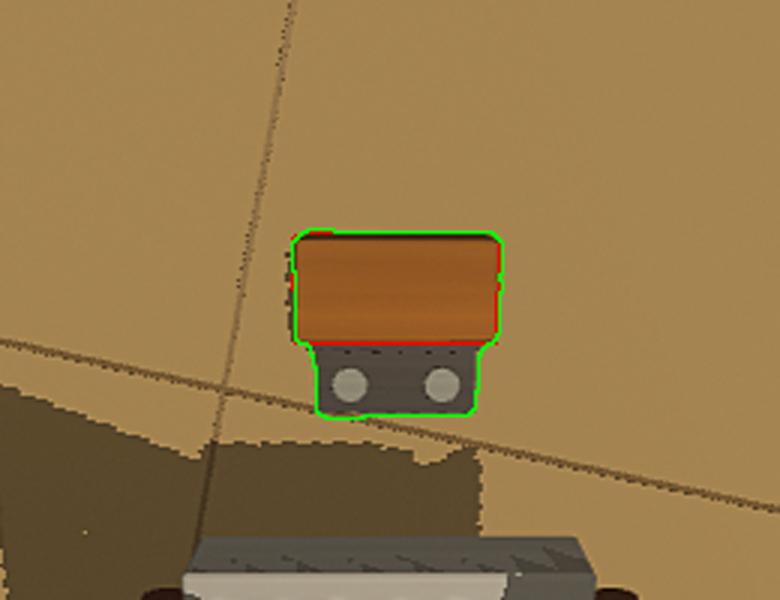

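The fit matches the support in the crop, whose wood spans about (293–502, 235–345): pose (482.4, -119.5), 12.5°. I'm lowering the spacer about 7 mm clear of it, then sliding it in.

Emit:
apply_moves([
  {"tx": -0.008, "ty": 0.04, "tz": 0, "spin": 0},
  {"tx": -0.0157, "ty": 0.083, "tz": -0.02, "spin": 0},
  {"tx": -0.0157, "ty": 0.083, "tz": -0.06, "spin": 0},
  {"tx": -0.0157, "ty": 0.083, "tz": -0.1, "spin": 0},
  {"tx": -0.0157, "ty": 0.083, "tz": -0.14, "spin": 0},
  {"tx": -0.0157, "ty": 0.083, "tz": -0.175, "spin": 0},
  {"tx": -0.0157, "ty": 0.083, "tz": -0.193, "spin": 0},
  {"tx": -0.0157, "ty": 0.083, "tz": -0.198, "spin": 0},
])

```text
t: 6.6
ee_pos: [471.1, -76.7, 4.3]
orientation: [-1.961, -2.449, 0.004]
ft_force: [-11.3, 2.9, 44.7]
width: 64.0
grasp_force: 30.1
```

Emit:
apply_moves([
  {"tx": 0, "ty": 0, "tz": 0, "spin": 0},
  {"tx": 0.0003, "ty": -0.0015, "tz": 0, "spin": 0},
  {"tx": 0.0006, "ty": -0.003, "tz": -0.001, "spin": 0},
  {"tx": 0.001, "ty": -0.0045, "tz": -0.001, "spin": 0},
  {"tx": 0.0013, "ty": -0.006, "tz": -0.001, "spin": 0},
  {"tx": 0.0015, "ty": -0.0068, "tz": -0.001, "spin": 0},
  {"tx": 0.0015, "ty": -0.0068, "tz": -0.001, "spin": 0},
  {"tx": 0.0015, "ty": -0.0068, "tz": -0.001, "spin": 0},
])

```text
t: 7.4
ee_pos: [474.6, -83.4, 5.1]
orientation: [-1.967, -2.449, -0.002]
ft_force: [0.6, 14.4, 2.8]
width: 63.7
grasp_force: 30.0
```

Emit:
apply_moves([
  {"tx": -0.0002, "ty": 0.001, "tz": 0, "spin": 0},
  {"tx": -0.0002, "ty": 0.001, "tz": 0, "spin": 0},
  {"tx": -0.0002, "ty": 0.001, "tz": 0, "spin": 0},
  {"tx": -0.0002, "ty": 0.001, "tz": 0, "spin": 0},
  {"tx": -0.0002, "ty": 0.001, "tz": 0.02, "spin": 0},
  {"tx": -0.0002, "ty": 0.001, "tz": 0.06, "spin": 0},
  {"tx": -0.0002, "ty": 0.001, "tz": 0.11, "spin": 0},
  {"tx": -0.0002, "ty": 0.001, "tz": 0.16, "spin": 0},
], gripper=-1)

```text
t: 8.2
ee_pos: [473.6, -83.9, 166.0]
orientation: [-1.965, -2.45, 0.001]
ft_force: [0.6, -0.5, -0.5]
width: 88.0
grasp_force: 0.0
```

Emit:
apply_moves([
  {"tx": 0, "ty": 0, "tz": 0.04, "spin": 0},
  {"tx": 0, "ty": -0.04, "tz": 0.04, "spin": 0},
  {"tx": 0, "ty": -0.06, "tz": 0.04, "spin": 0},
  {"tx": 0, "ty": -0.06, "tz": 0.04, "spin": 0},
  {"tx": 0, "ty": -0.06, "tz": 0.04, "spin": 0},
  {"tx": 0, "ty": -0.06, "tz": 0.04, "spin": 0},
  {"tx": 0, "ty": -0.06, "tz": 0.04, "spin": 0},
  {"tx": 0, "ty": -0.06, "tz": 0.04, "spin": 0},
])

```text
t: 9.0
ee_pos: [474.2, -143.2, 204.4]
orientation: [-1.964, -2.451, 0.0]
ft_force: [0.8, -0.4, -0.8]
width: 87.7
grasp_force: 0.0
```

```bash
python3 -c "
from h import *
r=look('spacer_bar',(474,-83),12.5,pic='w3.png')
def rel(r,f=(482.4,-119.5,12.5)):
    a=np.radians(f[2]);d=np.array(r[:2])-f[:2];return d@[np.cos(a),np.sin(a)],d@[-np.sin(a),np.cos(a)],r[2]-f[2]
print(rel(r))
"; sed -n 1,1p h.py >/dev/null
cat >> h.py <<'E'
def rel(r,f=(482.4,-119.5,12.5)):
    a=np.radians(f[2]);d=np.array(r[:2])-f[:2];return np.round([d@[np.cos(a),np.sin(a)],d@[-np.sin(a),np.cos(a)],r[2]-f[2]],1)
E
```

```text
Traceback (most recent call last):
  File "h.py", line 59, in look
    r=fit(o,DIM[name],(*near,[np.radians(a0)+e for e in(-.1,.1)]),z0); print(name,[q[0] for q in o],np.round(r,2))
  File "h.py", line 44, in fit
    r=minimize(cost,[x0[0],x0[1],a*50],method="Nelder-Mead",options=dict(initial_simplex=[[x0[0],x0[1],a*50],[x0[0]+9,x0[1],a*50],[x0[0],x0[1]+9,a*50],[x0[0],x0[1],a*50+8]],xatol=.05,fatol=1e-4))
  File "h.py", line 41, in cost
    return L/len(D)
           ~^~~~~~~
ZeroDivisionError: division by zero
```

View pics/w3.png

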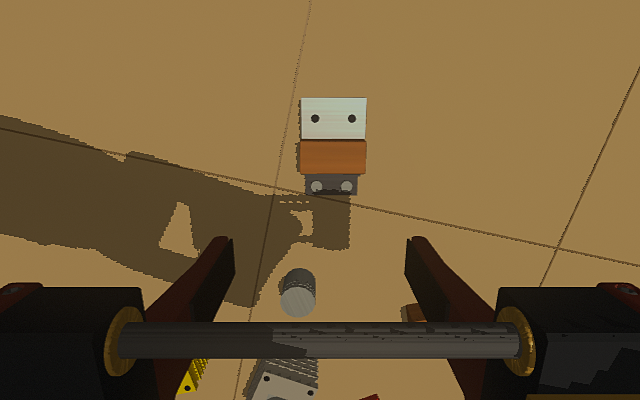

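The spacer, at (333,118), sits flush against and level with the support at (333,157). I'm measuring its top face by colour.

```bash
python3 -c "
from h import *
im=ctrl.get_image('wrist'); h=cv2.cvtColor(im,cv2.COLOR_RGB2HSV)
m=((h[:,:,1]<60)&(h[:,:,2]>110)).astype(np.uint8); m[:80]=0;m[150:]=0;m[:,:270]=0;m[:,400:]=0
m=cv2.morphologyEx(m,cv2.MORPH_CLOSE,np.ones((15,15)))
ys,xs=np.where(m); (c,s,a)=cv2.minAreaRect(back('wrist',np.c_[xs,ys],18).astype(np.float32)); print(c,s,a)
print(rel((*c,a)), ctrl.get_obs()['t'])
"
```

```text
(475.26458740234375, -84.0152587890625) (63.23027801513672, 39.19387435913086) 12.384235382080078
[ 0.7 36.2 -0.1] 9.15
```

Emit:
apply_moves([
  {"tx": 0.04, "ty": -0.03, "tz": 0, "spin": 4},
  {"tx": 0.08, "ty": -0.06, "tz": 0, "spin": 8},
  {"tx": 0.12, "ty": -0.095, "tz": 0, "spin": 12},
  {"tx": 0.15, "ty": -0.12, "tz": 0, "spin": 12},
  {"tx": 0.172, "ty": -0.137, "tz": 0, "spin": 12},
  {"tx": 0.172, "ty": -0.137, "tz": 0, "spin": 12},
  {"tx": 0.172, "ty": -0.137, "tz": 0, "spin": 12},
  {"tx": 0.172, "ty": -0.137, "tz": 0, "spin": 12},
])

```text
t: 9.95
ee_pos: [645.3, -279.9, 204.3]
orientation: [-1.697, -2.642, 0.0]
ft_force: [0.8, -0.2, 0.1]
width: 87.4
grasp_force: 0.0
```

```bash
python3 -c "
from h import *
r=look('loose_support',(646,-281.5),24.6)
"
```

```text
loose_support ['wrist'] [ 6.4701e+02 -2.8131e+02  2.3090e+01  3.0000e-02]
tcp [ 645.5 -280.   204.9] yaw 24.6 t 10.05 w 88.1 [-0.5  0.  -1.2]
```

Emit:
apply_moves([
  {"tx": 0.001, "ty": -0.0014, "tz": -0.04, "spin": -1.4},
  {"tx": 0.001, "ty": -0.0014, "tz": -0.085, "spin": -1.4},
  {"tx": 0.001, "ty": -0.0014, "tz": -0.13, "spin": -1.4},
  {"tx": 0.001, "ty": -0.0014, "tz": -0.16, "spin": -1.4},
  {"tx": 0.001, "ty": -0.0014, "tz": -0.18, "spin": -1.4},
  {"tx": 0.001, "ty": -0.0014, "tz": -0.192, "spin": -1.4},
  {"tx": 0.001, "ty": -0.0014, "tz": -0.195, "spin": -1.4},
  {"tx": 0.001, "ty": -0.0014, "tz": -0.195, "spin": -1.4},
], gripper=-1)

```text
t: 10.85
ee_pos: [647.9, -282.5, 10.6]
orientation: [1.73, 2.621, 0.0]
ft_force: [0.4, 0.9, -0.2]
width: 87.6
grasp_force: 0.0
```

Emit:
apply_moves([
  {"tx": 0, "ty": 0, "tz": 0, "spin": 0},
  {"tx": 0, "ty": 0, "tz": 0, "spin": 0},
  {"tx": 0, "ty": 0, "tz": 0, "spin": 0},
  {"tx": 0, "ty": 0, "tz": 0, "spin": 0},
  {"tx": 0, "ty": 0, "tz": 0, "spin": 0},
  {"tx": 0, "ty": 0, "tz": 0, "spin": 0},
  {"tx": 0, "ty": 0, "tz": 0, "spin": 0},
  {"tx": 0, "ty": 0, "tz": 0.01, "spin": 0},
], gripper=1)

```text
t: 11.65
ee_pos: [646.4, -281.9, 18.8]
orientation: [-1.729, -2.62, 0.001]
ft_force: [0.5, 0.3, -0.6]
width: 63.3
grasp_force: 30.0
```

Emit:
apply_moves([
  {"tx": 0, "ty": 0, "tz": 0.04, "spin": 0},
  {"tx": -0.02, "ty": 0.02, "tz": 0.08, "spin": -2},
  {"tx": -0.045, "ty": 0.055, "tz": 0.11, "spin": -4},
  {"tx": -0.07, "ty": 0.095, "tz": 0.11, "spin": -6},
  {"tx": -0.1, "ty": 0.135, "tz": 0.11, "spin": -8},
  {"tx": -0.13, "ty": 0.172, "tz": 0.11, "spin": -10},
  {"tx": -0.16, "ty": 0.21, "tz": 0.11, "spin": -10.6},
  {"tx": -0.1816, "ty": 0.2395, "tz": 0.11, "spin": -10.6},
])

```text
t: 12.45
ee_pos: [463.2, -41.1, 130.0]
orientation: [-1.965, -2.45, 0.001]
ft_force: [1.6, 0.6, -0.2]
width: 63.9
grasp_force: 30.0
```

Emit:
apply_moves([
  {"tx": 0, "ty": 0, "tz": 0, "spin": 0},
  {"tx": 0, "ty": 0, "tz": -0.03, "spin": 0},
  {"tx": 0, "ty": 0, "tz": -0.06, "spin": 0},
  {"tx": 0, "ty": 0, "tz": -0.085, "spin": 0},
  {"tx": 0, "ty": 0, "tz": -0.105, "spin": 0},
  {"tx": 0, "ty": 0, "tz": -0.115, "spin": 0},
  {"tx": 0, "ty": 0, "tz": -0.119, "spin": 0},
  {"tx": 0, "ty": 0, "tz": -0.119, "spin": 0},
])

```text
t: 13.25
ee_pos: [466.2, -43.0, 11.0]
orientation: [1.965, 2.45, 0.0]
ft_force: [0.1, 0.3, -0.5]
width: 63.9
grasp_force: 30.0
```

Emit:
apply_moves([
  {"tx": 0.0003, "ty": -0.0015, "tz": 0, "spin": 0},
  {"tx": 0.0006, "ty": -0.003, "tz": 0, "spin": 0},
  {"tx": 0.001, "ty": -0.0045, "tz": 0, "spin": 0},
  {"tx": 0.0013, "ty": -0.0058, "tz": 0, "spin": 0},
  {"tx": 0.0015, "ty": -0.007, "tz": 0, "spin": 0},
  {"tx": 0.0015, "ty": -0.007, "tz": 0, "spin": 0},
  {"tx": 0.0015, "ty": -0.007, "tz": -0.001, "spin": 0},
  {"tx": 0.0015, "ty": -0.007, "tz": -0.001, "spin": 0},
])

```text
t: 14.05
ee_pos: [467.3, -49.8, 10.3]
orientation: [1.965, 2.451, -0.0]
ft_force: [-1.9, -0.8, 9.9]
width: 64.1
grasp_force: 30.0
```

Emit:
apply_moves([
  {"tx": 0, "ty": 0, "tz": 0, "spin": 0},
  {"tx": 0, "ty": 0, "tz": 0, "spin": 0},
  {"tx": 0, "ty": 0, "tz": 0, "spin": 0},
  {"tx": 0, "ty": 0, "tz": 0, "spin": 0},
  {"tx": 0, "ty": 0, "tz": 0.02, "spin": 0},
  {"tx": 0, "ty": 0, "tz": 0.06, "spin": 0},
  {"tx": 0, "ty": 0, "tz": 0.11, "spin": 0},
  {"tx": 0, "ty": -0.02, "tz": 0.15, "spin": 0},
], gripper=-1)

```text
t: 14.85
ee_pos: [467.1, -68.8, 161.7]
orientation: [-1.963, -2.453, -0.001]
ft_force: [1.3, -0.4, -1.1]
width: 87.7
grasp_force: 0.0
```

Emit:
apply_moves([
  {"tx": 0, "ty": -0.04, "tz": 0.04, "spin": 0},
  {"tx": 0, "ty": -0.08, "tz": 0.045, "spin": 0},
  {"tx": 0, "ty": -0.08, "tz": 0.045, "spin": 0},
  {"tx": 0, "ty": -0.08, "tz": 0.045, "spin": 0},
  {"tx": 0, "ty": -0.08, "tz": 0.045, "spin": 0},
  {"tx": 0, "ty": -0.08, "tz": 0.045, "spin": 0},
  {"tx": 0, "ty": -0.08, "tz": 0.045, "spin": 0},
  {"tx": 0, "ty": -0.08, "tz": 0.045, "spin": 0},
])

```text
t: 15.65
ee_pos: [467.1, -149.0, 204.3]
orientation: [-1.963, -2.451, 0.0]
ft_force: [-0.0, 0.5, -0.2]
width: 87.8
grasp_force: 0.0
```

```bash
python3 -c "
from h import *
r=look('loose_support',(467,-49),12.5,pic='w4.png'); print(rel(r))
im=cv2.imread('pics/w4.png')[:,:,::-1].copy(); h=cv2.cvtColor(im,cv2.COLOR_RGB2HSV)
m=((h[:,:,1]<60)&(h[:,:,2]>110)).astype(np.uint8); m[200:]=0;m[:,:270]=0;m[:,400:]=0
m=cv2.morphologyEx(m,cv2.MORPH_CLOSE,np.ones((15,15)))
ys,xs=np.where(m); (c,s,a)=cv2.minAreaRect(back('wrist',np.c_[xs,ys],18).astype(np.float32)); print(c,s,a,rel((*c,a)))
"
```

```text
loose_support ['wrist'] [ 4.6737e+02 -4.8860e+01  1.2620e+01  2.0000e-02]
tcp [ 467.2 -149.3  204.5] yaw 12.6 t 15.75 w 87.8 [-0.1  0.4 -0.4]
[ 0.6 72.2  0.1]
(481.5721740722656, -110.74681091308594) (62.635555267333984, 93.37857818603516) 12.354998588562012 [ 1.1  8.7 -0.1]
```

View pics/w4.png

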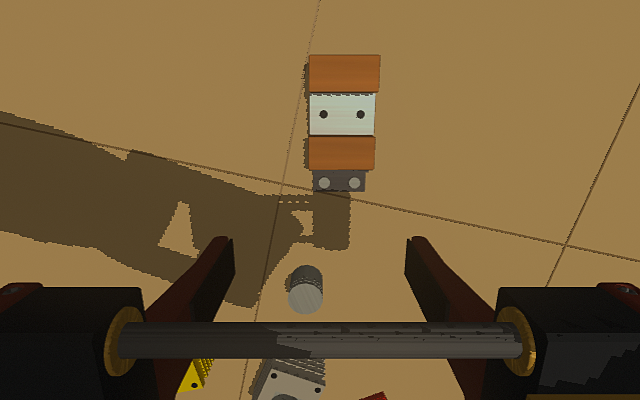

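All three are in line: loose support (344,73), spacer (342,114), fixed support (342,153). Next is the grey barrel.

Emit:
apply_moves([
  {"tx": 0.003, "ty": -0.04, "tz": 0, "spin": -3},
  {"tx": 0.006, "ty": -0.085, "tz": 0, "spin": -7},
  {"tx": 0.009, "ty": -0.13, "tz": 0, "spin": -11},
  {"tx": 0.012, "ty": -0.175, "tz": 0, "spin": -15},
  {"tx": 0.015, "ty": -0.22, "tz": 0, "spin": -19},
  {"tx": 0.018, "ty": -0.25, "tz": 0, "spin": -21.5},
  {"tx": 0.0186, "ty": -0.262, "tz": 0, "spin": -21.5},
  {"tx": 0.0186, "ty": -0.262, "tz": 0, "spin": -21.5},
])

```text
t: 16.55
ee_pos: [485.6, -412.6, 204.2]
orientation: [-2.388, -2.04, 0.0]
ft_force: [-0.3, -0.2, -0.1]
width: 88.0
grasp_force: 0.0
```

Emit:
apply_moves([
  {"tx": 0, "ty": 0, "tz": 0, "spin": 0},
  {"tx": 0, "ty": 0, "tz": 0, "spin": 0},
  {"tx": 0, "ty": 0, "tz": 0, "spin": 0},
  {"tx": 0, "ty": 0, "tz": 0, "spin": 0},
  {"tx": 0, "ty": 0, "tz": 0, "spin": 0},
  {"tx": 0, "ty": 0, "tz": 0, "spin": 0},
  {"tx": 0, "ty": 0, "tz": 0, "spin": 0},
  {"tx": 0, "ty": 0, "tz": 0, "spin": 0},
])

```text
t: 17.35
ee_pos: [485.8, -411.8, 204.7]
orientation: [-2.388, -2.041, -0.0]
ft_force: [-0.6, 0.2, -0.5]
width: 87.8
grasp_force: 0.0
```

```bash
python3 -c "
from h import *
r=look('barrel',(485.8,-410.7),-9,pic='w5.png')
im=cv2.imread('pics/w5.png'); q=proj('wrist',corners(*r[:2],np.radians(r[2]),DIM['barrel']))
cv2.polylines(im,[cv2.convexHull(q.astype(np.int32))],True,(0,0,255)); 
q=proj('wrist',corners(*r[:2],np.radians(r[2]),(64,88,56))[1::2]);cv2.polylines(im,[cv2.convexHull(q.astype(np.int32))],True,(0,255,0));cv2.imwrite('pics/w5.png',im)
"
```

```text
barrel ['wrist'] [ 4.8506e+02 -4.1034e+02 -9.8300e+00  8.0000e-02]
tcp [ 485.8 -411.8  204.6] yaw -9.0 t 17.45 w 88.1 [-0.6 -0.3  0.2]
```

View pics/w5.png

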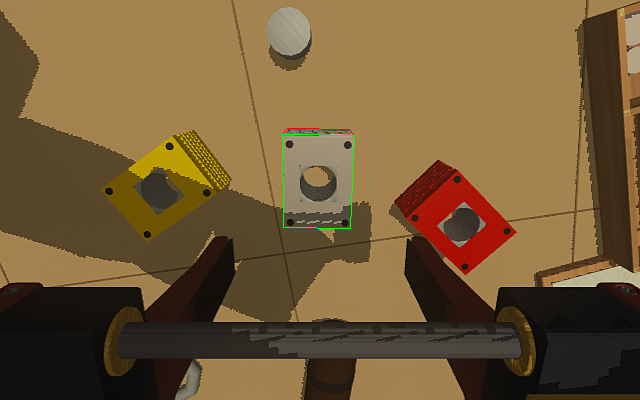

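The grey barrel at (318,182) stands between yellow (165,190) and red (455,218), and there is room for the fingers. The fit agrees, so I'm gripping it.

Emit:
apply_moves([
  {"tx": -0.0007, "ty": 0.0007, "tz": -0.04, "spin": -0.6},
  {"tx": -0.0007, "ty": 0.0007, "tz": -0.08, "spin": -0.6},
  {"tx": -0.0007, "ty": 0.0007, "tz": -0.12, "spin": -0.6},
  {"tx": -0.0007, "ty": 0.0007, "tz": -0.15, "spin": -0.6},
  {"tx": -0.0007, "ty": 0.0007, "tz": -0.17, "spin": -0.6},
  {"tx": -0.0007, "ty": 0.0007, "tz": -0.182, "spin": -0.6},
  {"tx": -0.0007, "ty": 0.0007, "tz": -0.184, "spin": -0.6},
  {"tx": -0.0007, "ty": 0.0007, "tz": -0.184, "spin": -0.6},
], gripper=-1)

```text
t: 18.25
ee_pos: [485.4, -411.3, 21.0]
orientation: [2.398, 2.028, 0.0]
ft_force: [0.6, -0.1, 0.1]
width: 87.8
grasp_force: 0.0
```

Emit:
apply_moves([
  {"tx": 0, "ty": 0, "tz": 0, "spin": 0},
  {"tx": 0, "ty": 0, "tz": 0, "spin": 0},
  {"tx": 0, "ty": 0, "tz": 0, "spin": 0},
  {"tx": 0, "ty": 0, "tz": 0, "spin": 0},
  {"tx": 0, "ty": 0, "tz": 0, "spin": 0},
  {"tx": 0, "ty": 0, "tz": 0, "spin": 0},
  {"tx": 0, "ty": 0, "tz": 0, "spin": 0},
  {"tx": 0, "ty": 0, "tz": 0, "spin": 0},
], gripper=1)

```text
t: 19.05
ee_pos: [485.1, -411.3, 21.5]
orientation: [2.398, 2.029, -0.0]
ft_force: [-3.0, 1.5, 6.1]
width: 63.8
grasp_force: 30.0
```

Emit:
apply_moves([
  {"tx": 0, "ty": 0, "tz": 0.02, "spin": 0},
  {"tx": 0, "ty": 0, "tz": 0.05, "spin": 0},
  {"tx": 0, "ty": 0, "tz": 0.08, "spin": 0},
  {"tx": 0, "ty": 0, "tz": 0.11, "spin": 0},
  {"tx": 0, "ty": 0, "tz": 0.13, "spin": 0},
  {"tx": 0, "ty": 0, "tz": 0.13, "spin": 0},
  {"tx": 0, "ty": 0, "tz": 0.13, "spin": 0},
  {"tx": 0, "ty": 0, "tz": 0.13, "spin": 0},
])

```text
t: 19.85
ee_pos: [484.0, -410.1, 148.7]
orientation: [-2.396, -2.027, 0.001]
ft_force: [-0.9, -0.5, -6.1]
width: 64.1
grasp_force: 30.0
```

Emit:
apply_moves([
  {"tx": 0, "ty": 0.02, "tz": 0, "spin": 2},
  {"tx": -0.002, "ty": 0.055, "tz": 0, "spin": 5},
  {"tx": -0.003, "ty": 0.095, "tz": 0, "spin": 8},
  {"tx": -0.005, "ty": 0.135, "tz": 0, "spin": 11},
  {"tx": -0.006, "ty": 0.175, "tz": 0, "spin": 14},
  {"tx": -0.007, "ty": 0.215, "tz": 0, "spin": 17},
  {"tx": -0.008, "ty": 0.255, "tz": 0, "spin": 20},
  {"tx": -0.009, "ty": 0.29, "tz": 0, "spin": 22.1},
])

```text
t: 20.65
ee_pos: [474.5, -118.4, 149.7]
orientation: [-1.96, -2.452, 0.001]
ft_force: [0.8, 0.0, -5.0]
width: 63.9
grasp_force: 30.0
```

Emit:
apply_moves([
  {"tx": -0.0005, "ty": 0.02, "tz": 0, "spin": 0},
  {"tx": -0.0009, "ty": 0.0355, "tz": 0, "spin": 0},
  {"tx": -0.0009, "ty": 0.0355, "tz": -0.02, "spin": 0},
  {"tx": -0.0009, "ty": 0.0355, "tz": -0.045, "spin": 0},
  {"tx": -0.0009, "ty": 0.0355, "tz": -0.065, "spin": 0},
  {"tx": -0.0009, "ty": 0.0355, "tz": -0.08, "spin": 0},
  {"tx": -0.0009, "ty": 0.0355, "tz": -0.086, "spin": 0},
  {"tx": -0.0009, "ty": 0.0355, "tz": -0.088, "spin": 0},
])

```text
t: 21.45
ee_pos: [474.2, -85.0, 61.7]
orientation: [-1.963, -2.45, 0.002]
ft_force: [0.3, 0.2, -4.6]
width: 63.6
grasp_force: 30.0
```

Emit:
apply_moves([
  {"tx": 0, "ty": 0, "tz": 0, "spin": 0},
  {"tx": 0, "ty": 0, "tz": -0.001, "spin": 0},
  {"tx": 0, "ty": 0, "tz": -0.002, "spin": 0},
  {"tx": 0, "ty": 0, "tz": -0.003, "spin": 0},
  {"tx": 0, "ty": 0, "tz": -0.004, "spin": 0},
  {"tx": 0, "ty": 0, "tz": -0.005, "spin": 0},
  {"tx": 0, "ty": 0, "tz": -0.006, "spin": 0},
  {"tx": 0, "ty": 0, "tz": -0.006, "spin": 0},
])

```text
t: 22.25
ee_pos: [475.1, -85.6, 56.6]
orientation: [-1.965, -2.451, 0.0]
ft_force: [-0.9, 0.2, -4.6]
width: 63.9
grasp_force: 30.0
```

Emit:
apply_moves([
  {"tx": 0, "ty": 0.0005, "tz": 0, "spin": 0},
  {"tx": 0, "ty": 0.0005, "tz": -0.0003, "spin": 0},
  {"tx": 0, "ty": 0.0005, "tz": -0.0005, "spin": 0},
  {"tx": 0, "ty": 0.0005, "tz": -0.0007, "spin": 0},
  {"tx": 0, "ty": 0.0005, "tz": -0.0009, "spin": 0},
  {"tx": 0, "ty": 0.0005, "tz": -0.0011, "spin": 0},
  {"tx": 0, "ty": 0.0005, "tz": -0.0011, "spin": 0},
  {"tx": 0, "ty": 0.0005, "tz": -0.0011, "spin": 0},
])

```text
t: 23.05
ee_pos: [475.2, -85.0, 56.5]
orientation: [1.965, 2.451, 0.0]
ft_force: [-3.5, 2.0, 10.9]
width: 63.9
grasp_force: 30.0
```

Emit:
apply_moves([
  {"tx": 0, "ty": 0, "tz": 0, "spin": 0},
  {"tx": 0, "ty": 0, "tz": 0, "spin": 0},
  {"tx": 0, "ty": 0, "tz": 0, "spin": 0},
  {"tx": 0, "ty": 0, "tz": 0, "spin": 0},
  {"tx": 0, "ty": 0, "tz": 0, "spin": 0},
  {"tx": 0, "ty": 0, "tz": 0.02, "spin": 0},
  {"tx": 0, "ty": 0, "tz": 0.06, "spin": 0},
  {"tx": 0, "ty": 0, "tz": 0.1, "spin": 0},
], gripper=-1)

```text
t: 23.85
ee_pos: [474.4, -84.9, 156.1]
orientation: [-1.964, -2.449, 0.002]
ft_force: [0.6, 0.2, 0.4]
width: 87.6
grasp_force: 0.0
```

Emit:
apply_moves([
  {"tx": 0, "ty": -0.02, "tz": 0.04, "spin": 0},
  {"tx": 0, "ty": -0.06, "tz": 0.08, "spin": 0},
  {"tx": 0, "ty": -0.06, "tz": 0.11, "spin": 0},
  {"tx": 0, "ty": -0.06, "tz": 0.11, "spin": 0},
  {"tx": 0, "ty": -0.06, "tz": 0.11, "spin": 0},
  {"tx": 0, "ty": -0.06, "tz": 0.11, "spin": 0},
  {"tx": 0, "ty": -0.06, "tz": 0.11, "spin": 0},
  {"tx": 0, "ty": -0.06, "tz": 0.11, "spin": 0},
])

```text
t: 24.65
ee_pos: [474.6, -144.5, 264.4]
orientation: [-1.963, -2.45, 0.001]
ft_force: [0.9, 0.6, 0.4]
width: 87.4
grasp_force: 0.0
```

```bash
python3 -c "
from h import *
r=look('barrel',(475,-84),12.5,pic='w6.png',z0=35); print(rel(r))
im=cv2.imread('pics/w6.png'); 
q=proj('wrist',corners(*r[:2],np.radians(r[2]),(64,88,56),35)[1::2]);cv2.polylines(im,[cv2.convexHull(q.astype(np.int32))],True,(0,255,0));cv2.imwrite('pics/w6.png',im)
"
```

```text
barrel ['wrist'] [ 4.7572e+02 -8.4470e+01  1.2680e+01  1.4000e-01]
tcp [ 474.9 -144.7  264.8] yaw 12.6 t 24.75 w 87.9 [-0.4  0.7 -0.1]
[ 1.1 35.6  0.2]
```

View pics/w6.png

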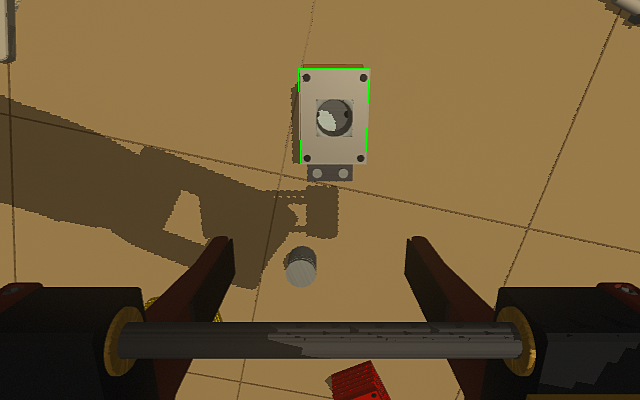

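The barrel at (334,116) sits square across the supports, with the spacer visible through its bore. Now I'm going for the head.

Emit:
apply_moves([
  {"tx": 0.0138, "ty": 0.04, "tz": 0, "spin": -5},
  {"tx": 0.0138, "ty": 0.088, "tz": 0, "spin": -10},
  {"tx": 0.0138, "ty": 0.136, "tz": 0, "spin": -15},
  {"tx": 0.0138, "ty": 0.184, "tz": 0, "spin": -20},
  {"tx": 0.0138, "ty": 0.232, "tz": 0, "spin": -25},
  {"tx": 0.0138, "ty": 0.28, "tz": -0.01, "spin": -30},
  {"tx": 0.0138, "ty": 0.328, "tz": -0.02, "spin": -35.4},
  {"tx": 0.0138, "ty": 0.376, "tz": -0.03, "spin": -35.4},
])

```text
t: 25.55
ee_pos: [488.6, 233.1, 235.1]
orientation: [2.619, 1.734, 0.0]
ft_force: [0.7, 0.2, -0.6]
width: 87.8
grasp_force: 0.0
```

Emit:
apply_moves([
  {"tx": 0, "ty": 0.05, "tz": -0.01, "spin": 0},
  {"tx": 0, "ty": 0.1, "tz": -0.02, "spin": 0},
  {"tx": 0, "ty": 0.145, "tz": -0.03, "spin": 0},
  {"tx": 0, "ty": 0.18, "tz": -0.03, "spin": 0},
  {"tx": 0, "ty": 0.198, "tz": -0.03, "spin": 0},
  {"tx": 0, "ty": 0.198, "tz": -0.03, "spin": 0},
  {"tx": 0, "ty": 0.198, "tz": -0.03, "spin": 0},
  {"tx": 0, "ty": 0.198, "tz": -0.03, "spin": 0},
])

```text
t: 26.35
ee_pos: [489.2, 427.3, 205.7]
orientation: [2.618, 1.735, -0.001]
ft_force: [-0.2, 0.2, 0.1]
width: 88.1
grasp_force: 0.0
```

```bash
python3 -c "
from h import *
r=look('head',(489,429.9),-22.9,pic='w7.png')
im=cv2.imread('pics/w7.png'); 
for k in(0,1):q=proj('wrist',corners(*r[:2],np.radians(r[2]),(64,88,34))[k::2]);cv2.polylines(im,[cv2.convexHull(q.astype(np.int32))],True,(0,255*k,255-255*k))
cv2.imwrite('pics/w7.png',im)
"
```

```text
head ['wrist'] [ 4.8846e+02  4.2851e+02 -2.3920e+01  5.0000e-02]
tcp [489.4 427.4 205.9] yaw -22.9 t 26.45 w 87.6 [ 0.9  0.1 -0.9]
```

View pics/w7.png

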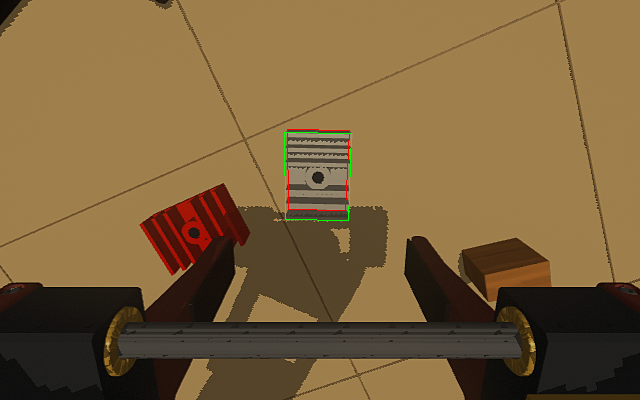

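The grey head is at (318,175), with red at (195,230) clear of the fingers. I'm descending partway and checking the settled pose.

Emit:
apply_moves([
  {"tx": -0.0007, "ty": 0, "tz": -0.03, "spin": -0.7},
  {"tx": -0.0007, "ty": 0, "tz": -0.07, "spin": -0.7},
  {"tx": -0.0007, "ty": 0, "tz": -0.11, "spin": -0.7},
  {"tx": -0.0007, "ty": 0, "tz": -0.14, "spin": -0.7},
  {"tx": -0.0007, "ty": 0, "tz": -0.15, "spin": -0.7},
  {"tx": -0.0007, "ty": 0, "tz": -0.15, "spin": -0.7},
  {"tx": -0.0007, "ty": 0, "tz": -0.15, "spin": -0.7},
  {"tx": -0.0007, "ty": 0, "tz": -0.15, "spin": -0.7},
], gripper=-1)

```text
t: 27.25
ee_pos: [489.5, 429.7, 57.7]
orientation: [-2.628, -1.721, -0.005]
ft_force: [0.1, -0.3, 0.2]
width: 87.8
grasp_force: 0.0
```

```bash
python3 -c "
from h import *
r=look('head',(488.5,428.5),-23.5)
print(tool()[:2])"
```

```text
head ['wrist'] [ 4.8833e+02  4.2846e+02 -2.4260e+01  6.0000e-02]
tcp [489.2 429.6  57.4] yaw -23.6 t 27.35 w 87.7 [ 0.3 -0.1 -0.5]
(array([489.18137523, 429.63640847,  57.38050218]), np.float64(-23.555630682050538))
```

Emit:
apply_moves([
  {"tx": -0.0008, "ty": -0.0012, "tz": -0.01, "spin": -0.4},
  {"tx": -0.0008, "ty": -0.0012, "tz": -0.02, "spin": -0.4},
  {"tx": -0.0008, "ty": -0.0012, "tz": -0.03, "spin": -0.4},
  {"tx": -0.0008, "ty": -0.0012, "tz": -0.04, "spin": -0.4},
  {"tx": -0.0008, "ty": -0.0012, "tz": -0.046, "spin": -0.4},
  {"tx": -0.0008, "ty": -0.0012, "tz": -0.047, "spin": -0.4},
  {"tx": -0.0008, "ty": -0.0012, "tz": -0.047, "spin": -0.4},
  {"tx": -0.0008, "ty": -0.0012, "tz": -0.047, "spin": -0.4},
])

```text
t: 28.15
ee_pos: [487.7, 427.9, 8.8]
orientation: [-2.634, -1.712, -0.001]
ft_force: [0.7, -0.1, 0.2]
width: 87.6
grasp_force: 0.0
```

Emit:
apply_moves([
  {"tx": 0, "ty": 0, "tz": 0, "spin": 0},
  {"tx": 0, "ty": 0, "tz": 0, "spin": 0},
  {"tx": 0, "ty": 0, "tz": 0, "spin": 0},
  {"tx": 0, "ty": 0, "tz": 0, "spin": 0},
  {"tx": 0, "ty": 0, "tz": 0, "spin": 0},
  {"tx": 0, "ty": 0, "tz": 0, "spin": 0},
  {"tx": 0, "ty": 0, "tz": 0, "spin": 0},
  {"tx": 0, "ty": 0, "tz": 0, "spin": 0},
], gripper=1)

```text
t: 28.95
ee_pos: [487.6, 427.8, 8.9]
orientation: [-2.634, -1.712, -0.001]
ft_force: [-1.6, -0.6, 3.9]
width: 63.9
grasp_force: 30.0
```

Emit:
apply_moves([
  {"tx": 0, "ty": 0, "tz": 0.02, "spin": 0},
  {"tx": 0, "ty": 0, "tz": 0.05, "spin": 0},
  {"tx": 0, "ty": 0, "tz": 0.09, "spin": 0},
  {"tx": 0, "ty": 0, "tz": 0.13, "spin": 0},
  {"tx": 0, "ty": 0, "tz": 0.17, "spin": 0},
  {"tx": 0, "ty": 0, "tz": 0.18, "spin": 0},
  {"tx": 0, "ty": 0, "tz": 0.18, "spin": 0},
  {"tx": 0, "ty": 0, "tz": 0.18, "spin": 0},
])

```text
t: 29.75
ee_pos: [486.4, 426.8, 186.2]
orientation: [2.634, 1.712, -0.005]
ft_force: [-0.4, -0.9, -4.6]
width: 63.6
grasp_force: 30.0
```

Emit:
apply_moves([
  {"tx": 0, "ty": -0.02, "tz": 0, "spin": 3},
  {"tx": -0.002, "ty": -0.055, "tz": 0, "spin": 8},
  {"tx": -0.004, "ty": -0.095, "tz": 0, "spin": 13},
  {"tx": -0.006, "ty": -0.135, "tz": 0, "spin": 18},
  {"tx": -0.008, "ty": -0.175, "tz": 0, "spin": 23},
  {"tx": -0.01, "ty": -0.215, "tz": 0, "spin": 28},
  {"tx": -0.012, "ty": -0.255, "tz": 0, "spin": 33},
  {"tx": -0.0121, "ty": -0.295, "tz": 0, "spin": 36.5},
])

```text
t: 30.55
ee_pos: [473.3, 130.8, 186.0]
orientation: [-1.959, -2.452, 0.006]
ft_force: [0.2, -0.1, -3.8]
width: 63.8
grasp_force: 30.0
```

Emit:
apply_moves([
  {"tx": 0, "ty": -0.04, "tz": 0, "spin": 0},
  {"tx": 0, "ty": -0.08, "tz": 0, "spin": 0},
  {"tx": 0, "ty": -0.12, "tz": 0, "spin": 0},
  {"tx": 0, "ty": -0.16, "tz": 0, "spin": 0},
  {"tx": 0, "ty": -0.195, "tz": 0, "spin": 0},
  {"tx": 0, "ty": -0.2185, "tz": 0, "spin": 0},
  {"tx": 0, "ty": -0.2185, "tz": 0, "spin": 0},
  {"tx": 0, "ty": -0.2185, "tz": 0, "spin": 0},
])

```text
t: 31.35
ee_pos: [474.0, -85.7, 186.7]
orientation: [-1.965, -2.447, 0.002]
ft_force: [0.6, 0.1, -3.9]
width: 64.1
grasp_force: 30.0
```

Emit:
apply_moves([
  {"tx": 0, "ty": 0, "tz": -0.02, "spin": 0},
  {"tx": 0, "ty": 0, "tz": -0.04, "spin": 0},
  {"tx": 0, "ty": 0, "tz": -0.06, "spin": 0},
  {"tx": 0, "ty": 0, "tz": -0.075, "spin": 0},
  {"tx": 0, "ty": 0, "tz": -0.082, "spin": 0},
  {"tx": 0, "ty": 0, "tz": -0.085, "spin": 0},
  {"tx": 0, "ty": 0, "tz": -0.085, "spin": 0},
  {"tx": 0, "ty": 0, "tz": -0.085, "spin": 0},
])

```text
t: 32.15
ee_pos: [475.8, -85.6, 104.0]
orientation: [1.965, 2.451, 0.001]
ft_force: [0.3, -0.7, -3.1]
width: 64.2
grasp_force: 30.0
```

```bash
python3 -c "
from h import *
print(tool()[:2])"
```

```text
(array([475.8378998 , -85.59715134, 104.04536413]), np.float64(12.566400057084211))
```

Position is within 1 mm. I'm lowering the last 4–5 mm slowly.

Emit:
apply_moves([
  {"tx": -0.0002, "ty": 0.0005, "tz": -0.0007, "spin": 0},
  {"tx": -0.0002, "ty": 0.0005, "tz": -0.0013, "spin": 0},
  {"tx": -0.0002, "ty": 0.0005, "tz": -0.002, "spin": 0},
  {"tx": -0.0002, "ty": 0.0005, "tz": -0.0025, "spin": 0},
  {"tx": -0.0002, "ty": 0.0005, "tz": -0.003, "spin": 0},
  {"tx": -0.0002, "ty": 0.0005, "tz": -0.0035, "spin": 0},
  {"tx": -0.0002, "ty": 0.0005, "tz": -0.0038, "spin": 0},
  {"tx": -0.0002, "ty": 0.0005, "tz": -0.0038, "spin": 0},
])

```text
t: 32.95
ee_pos: [475.2, -85.3, 99.8]
orientation: [-1.965, -2.451, 0.0]
ft_force: [-0.8, -0.4, -3.2]
width: 63.8
grasp_force: 30.0
```

Emit:
apply_moves([
  {"tx": 0, "ty": 0, "tz": -0.0002, "spin": 0},
  {"tx": 0, "ty": 0, "tz": -0.0004, "spin": 0},
  {"tx": 0, "ty": 0, "tz": -0.0006, "spin": 0},
  {"tx": 0, "ty": 0, "tz": -0.0008, "spin": 0},
  {"tx": 0, "ty": 0, "tz": -0.001, "spin": 0},
  {"tx": 0, "ty": 0, "tz": -0.001, "spin": 0},
  {"tx": 0, "ty": 0, "tz": -0.001, "spin": 0},
  {"tx": 0, "ty": 0, "tz": -0.001, "spin": 0},
])

```text
t: 33.75
ee_pos: [475.2, -85.3, 99.8]
orientation: [1.965, 2.451, -0.0]
ft_force: [-5.5, 1.0, 12.5]
width: 63.7
grasp_force: 30.0
```

Emit:
apply_moves([
  {"tx": 0, "ty": 0, "tz": 0, "spin": 0},
  {"tx": 0, "ty": 0, "tz": 0, "spin": 0},
  {"tx": 0, "ty": 0, "tz": 0, "spin": 0},
  {"tx": 0, "ty": 0, "tz": 0, "spin": 0},
  {"tx": 0, "ty": 0, "tz": 0, "spin": 0},
  {"tx": 0, "ty": 0, "tz": 0.02, "spin": 0},
  {"tx": 0, "ty": 0, "tz": 0.06, "spin": 0},
  {"tx": 0, "ty": 0, "tz": 0.1, "spin": 0},
], gripper=-1)

```text
t: 34.55
ee_pos: [474.5, -85.1, 199.3]
orientation: [-1.964, -2.449, 0.002]
ft_force: [0.6, -0.6, -0.1]
width: 87.6
grasp_force: 0.0
```

Emit:
apply_moves([
  {"tx": 0, "ty": -0.02, "tz": 0.04, "spin": 0},
  {"tx": 0, "ty": -0.06, "tz": 0.08, "spin": 0},
  {"tx": 0, "ty": -0.06, "tz": 0.1, "spin": 0},
  {"tx": 0, "ty": -0.06, "tz": 0.1, "spin": 0},
  {"tx": 0, "ty": -0.06, "tz": 0.1, "spin": 0},
  {"tx": 0, "ty": -0.06, "tz": 0.1, "spin": 0},
  {"tx": 0, "ty": -0.06, "tz": 0.1, "spin": 0},
  {"tx": 0, "ty": -0.06, "tz": 0.1, "spin": 0},
])

```text
t: 35.35
ee_pos: [474.7, -144.7, 297.6]
orientation: [-1.963, -2.45, 0.001]
ft_force: [-0.1, 0.3, 0.1]
width: 87.4
grasp_force: 0.0
```

```bash
python3 -c "
from h import *
r=look('head',(475.4,-84.4),12.5,pic='w8.png',z0=91); print(rel(r))
s=ctrl.get_image('side'); cv2.imwrite('pics/s8.png',np.hstack([cv2.resize(s[190:330,240:400],(400,350),interpolation=cv2.INTER_CUBIC)[:,:,::-1],cv2.imread('pics/w8.png')[:350,120:520]]))
"
```

```text
Traceback (most recent call last):
  File "h.py", line 59, in look
    r=fit(o,DIM[name],(*near,[np.radians(a0)+e for e in(-.1,.1)]),z0); print(name,[q[0] for q in o],np.round(r,2))
  File "h.py", line 44, in fit
    r=minimize(cost,[x0[0],x0[1],a*50],method="Nelder-Mead",options=dict(initial_simplex=[[x0[0],x0[1],a*50],[x0[0]+9,x0[1],a*50],[x0[0],x0[1]+9,a*50],[x0[0],x0[1],a*50+8]],xatol=.05,fatol=1e-4))
  File "h.py", line 41, in cost
    return L/len(D)
           ~^~~~~~~
ZeroDivisionError: division by zero
```

```bash
python3 -c "
from h import *
C=cal('wrist'); w=ctrl.get_image('wrist').copy(); rs=ctrl.outline_of('head','wrist')
p=proj('wrist',[[475.4,-84.4,108]],C)[0]
for q in rs: print(q['score'],q['box'],p)
if rs: 
    r=fit([('wrist',rs[0]['pixels'],C)],DIM['head'],(475.4,-84.4,[.2]),91); print(r,rel(r))
q=proj('wrist',corners(475.5,-84.3,np.radians(12.5),(64,88,34),91)[1::2],C);cv2.polylines(w,[cv2.convexHull(q.astype(np.int32))],True,(0,255,0))
s=ctrl.get_image('side'); cv2.imwrite('pics/s8.png',np.hstack([cv2.resize(s[190:330,240:400],(400,350),interpolation=cv2.INTER_CUBIC),w[:350,120:520]])[:,:,::-1])
"
```

```text
0.9 [299.4, 65.6, 371.3, 164.9] [332.78487391 116.49517957]
(np.float64(475.47529285410405), np.float64(-84.03940304510398), np.float64(12.650828933237541), np.float64(0.04112574106108191)) [ 0.9 36.1  0.2]
```

View pics/s8.png

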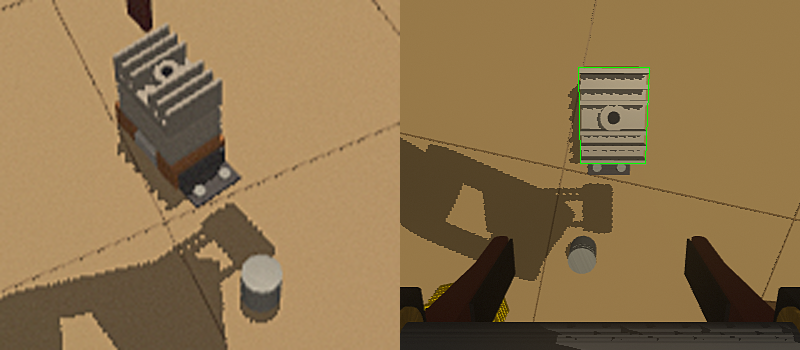

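The full stack stands square: the head at (614,115) matches the expected outline, the piston is untouched and the gripper is clear. I'm handing in the job.

```bash
python3 -c "
from workcell import ctrl
print(ctrl.close_job())"
```

```text
the job is handed in; nothing more can be done
None
```

The job is handed in at about 36 s of the 99 s allowed: spacer, loose support, barrel and head are stacked and released, each measured within about 1.5 mm of its target (the hand-in call returned no verdict).

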